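# Rock a jammed locating block out of its spring fixture

## Robot

A 6-joint arm with a two-finger parallel gripper is mounted at the origin on a cart in front of the work surface, level with it; the furniture and walls round the work are solid. World frame = base frame: x ahead of the robot, y to its left, z up, the work surface at z = 0. Lengths are in m, angles in rad, forces in N, time in s.
With the tool pointing down it reaches from about 0.225 to 0.875 m from the base axis. Payload 3.4 kg.
Tool frame: the origin (TCP) lies at the very end of the fingers, on their centre line; the grasp point (between the pads) lies 19 mm behind it; z points along the fingers, y is the direction in which the jaws open and shut (so a half turn about z gives the same grasp; the last joint's range is limited). The gripper opens to 85 mm and grips with 20 to 120 N. Pads are 22 mm wide; open, the fingers measure 114 mm over their backs; the gripper's body (76 mm by 85 mm) begins 54 mm behind the grasp point. The pads swing forward as they close: fully open they stand 13 mm farther back than shut.
Start: joints at [1.093, 0.276, 1.505, -0, 1.361, -0.121], TCP at [0.201, 0.539, 0.231] pointing down, gripper open.
Joint ranges: [-2.89, 2.89], [-0.75, 2.08], [0.22, 2.7], [-1.18, 4.32], [0.11, 2.71], [-2.7, 2.7]. Speed limits (rad/s): [2.57, 2.57, 3.14, 3.14, 3.14, 3.14].

## Interface

Orientations are given as a unit quaternion [w, x, y, z].
In Python, from rig import telemetry, optics, order gives the robot as it stands.
- The arm moves only by the shell command python3 -m creep 'ROWS' [FORCE]. ROWS is a JSON object of lists of equal length, an entry for each row: "slide": the shift along the world's x, y, z normalised to -1 to 1, where 1 is 0.15 m, a list of three; "twist": the turn, a rotation vector about the world's x, y, z normalised to -1 to 1, where 1 is 360 degrees, a list of three; "fingers": the gripper's target within -1 to 1 (fully open at 1, half-way at 0, shut at -1). A call has 1 to 20 rows; each row is the pose to reach, as a shift and turn from the pose commanded when the call began, turning the shorter way round; what a row does not reach only later rows make up. A row lasts 1/10 s, in which the tool goes at most 50 mm and 8.59 degrees, less where a joint would pass 70% of its speed; a pose out of reach is approached as far as the arm can. A call with a number of a shift or a turn outside -1 to 1 is refused whole. A call with a gripper value outside its range is refused whole. The fingers move at their own pace and stop on an object; FORCE is the grip in N (left out, the last holds). Time passes only in rows, so rows that repeat a pose let the fingers close. It gives the time, the measured TCP pose, the force and the opening at its end, in the units of the state.
- telemetry.get_state(): the state, without advancing time (a new reading comes with each control period).
- optics.get_image(name): name is "scene" or "top"; returns a dict with "img" (480x640x3 uint8, blue, green, red), "depth" (480x640 float32, m along the optical axis (not along the pixel's ray), 0 where there is no reading), "fovy" (degrees; the focal length in pixels is half the picture's height over the tangent of half this angle, whatever the lens; pixels are square), "cx", "cy" (the principal point, pixels), "world_from_camera" (4x4, takes a point from camera to world coordinates). Camera axes: x right, y down, z forward; pixel columns grow to the right and rows downward; lengths in m; the calibration is good to about 2 mm. A picture is of the moment at which its call begins.
- order.sign_off(): hands the job in, once; it reports no verdict.
The state is a dict: "clock": time; "qpos": joint angles; "qd": joint speeds; "effort": joint torques, N m; "position": TCP position; "ee_rot": TCP orientation; "contact_force": force on the tool from outside, world axes, zero at the start; "moment": the same for the moment, N m; "width": finger opening in m.
Only numpy, scipy, OpenCV 4.12 (cv2) and the standard library are available. Lean on these libraries where they do the work, as an engineer would, in place of code of your own. Each camera call takes 0.05 s, during which the arm holds its last target.

## Task

The blue locating block with the black handle is stuck between the two black spring cheeks of the metal fixture on the bench. Take it by the handle and, rather than yanking it straight up, work it loose by rocking it side to side: first tip it by five degrees or more so that its yellow end rises while the plain end stays down, then tip it as far the other way so that the plain end is the higher one while both ends are still between the cheeks, and go on until it is free. Finish while still holding it, level and still over the fixture, a couple of centimetres clear of the cheeks, and leave the other things on the bench where they are.

Things in the scene. Friction and masses are not known exactly. Their poses are not given: they have to be found in the camera images.
- fixture: Fixture fixed to the bench: aluminium plate 90 (x) x 170 (y) x 12 mm, origin at the centre of its underside on the bench, z up, y along the plate from post to post. At each end a grey post, 44 (x) x 16 (y) mm, centre 66 mm from the middle, top 45 mm above the bench. Low guide walls 6 mm thick, tops 25 mm above the bench, stand 1.5 mm off the block's two long sides.
- seat (a point): Centre of the block's seat: the plate's top, 12 mm above the bench, midway between the cheeks. At the start the block is fully home on it, its axes parallel to the fixture's.
- cheek_dot (a joint): Slide of the black rubber-faced cheek at the fixture's +y end (40 mm wide, 7 mm thick, top 42 mm above the bench). 0 m: as at the start, touching the block, its face 30 mm from the middle; positive outward to 0.009, -0.003 with no block. Its spring presses the block's end with about 16 N (0.8 N/mm), so friction holds each end with very roughly 16 N against lifting.
- cheek_plain (a joint): Slide of the same cheek at the fixture's -y end, mirrored: positive outward.
- block_grip (a point): Centre of the grip of the loose block's black handle, 58 mm above the block's underside. The handle stands upright on the block's middle: 30 mm along y, 22 mm along x, from 25 to 81 mm above the underside; a yellow stripe on its top lies on the yellow side. Axes: y along the block towards its yellow end, z up the handle.
- dot_end (a point): Outermost point of the block's yellow end (+y), half-way up the blue part: 30 mm from the middle along y, 12.5 mm above the block's underside; touches the cheek. The end is free when this is above the cheek's top.
- plain_end (a point): Outermost point of the block's plain, unmarked end (-y), 30 mm from the middle along y, 12.5 mm above the block's underside; touches the other cheek.
- block_foot (a point): Centre of the block's underside.
- block: The blue block, 150 g, origin at the centre of its underside: 60 mm long (y), 30 mm thick (x), 25 mm high, its ends rounded to half cylinders of 12.5 mm radius about x. The rounded +y end is yellow all over, the -y end plain blue. Fully out when its underside is above the cheeks' tops.
- dish: Bystander: round aluminium dish with lid, 61 mm across, 26 mm high; origin under its centre.
- vial: Bystander: sample vial with red cap, 33 mm across, 78 mm high; origin under its centre.
- brush: Bystander: small bench brush, 168 mm long, lying; origin under its centre.
- lens: Bystander: hand lens, 108 mm long, lying; origin under its centre.
Not all that is in view belongs to the job. What is meant by the block is not green or purple, and is the smaller of those in its own colour.

How it is judged:
By the outcome, as a careful person would: the job done as asked, in the order asked, and still so for the second after the job is handed in, while the arm keeps its last pose, push and grip.
It also fails if it takes over 42 s, if anything falls off the work surface, if the arm or the gripper's body presses on something with over 40 N, if the wrist force passes 120 N, or if a joint passes its speed limit or range.

## Working session

There is one attempt and no reset: what is moved stays moved. The work goes in short steps, Python scripts to look and compute and a shell command to move; the robot and the scene stay as the last step left them, time stands still between calls to the robot, and variables do not carry over. Pictures are saved under pics/ and viewed, and the job is handed in when it is done.

```bash
mkdir -p pics; ls; cat > h.py <<'E'
import numpy as np, cv2
from rig import telemetry, optics, order
def grab(n):
    d=optics.get_image(n); np.savez('last_%s.npz'%n,**{k:np.asarray(v) for k,v in d.items()}); return d
def load(n): return np.load('last_%s.npz'%n)
def pt(d,u,v,z=None):
    f=240/np.tan(np.radians(float(d['fovy']))/2); T=d['world_from_camera']
    r=np.array([(u-d['cx'])/f,(v-d['cy'])/f,1.0])
    if z is None: s=float(d['depth'][int(v),int(u)])
    else: s=(z-T[2,3])/(T[:3,:3]@r)[2]
    return T[:3,:3]@(r*s)+T[:3,3]
E
python3 - <<'E'
from h import *
for n in('scene','top'):
    d=grab(n); cv2.imwrite('pics/%s0.png'%n,d['img']); print(n,d['fovy'],d['cx'],d['cy'],d['world_from_camera'])
print(telemetry.get_state())
E
```

```text
pics
scene 54.65696879232659 315.35480263999347 241.12056893865423 [[ 5.04422478e-01 -6.52811153e-01  5.65150920e-01 -9.06175666e-02]
 [-8.63456945e-01 -3.81168446e-01  3.30382687e-01 -3.79277939e-01]
 [-2.59804744e-04 -6.54635940e-01 -7.55944256e-01  8.81238219e-01]
 [ 0.00000000e+00  0.00000000e+00  0.00000000e+00  1.00000000e+00]]
top 57.22471411615152 319.8495572897748 238.893493394983 [[-0.00483289 -0.99520806  0.09766044  0.41004411]
 [-0.99969187  0.00243048 -0.02470354 -0.01341278]
 [ 0.0243478  -0.09774973 -0.99491315  1.21162979]
 [ 0.          0.          0.          1.        ]]
{'clock': 0.1, 'qpos': array([ 1.09304854e+00,  2.76552784e-01,  1.50601749e+00, -3.78375714e-05,
        1.36071155e+00, -1.21003856e-01]), 'qd': array([-0.00016705, -0.0015849 , -0.00303755,  0.00056102,  0.00030724,
        0.0007336 ]), 'effort': array([ 8.86981234e-04, -4.17701554e+01, -2.46404457e+01, -2.85591741e-04,
        5.83950954e-03,  3.78773706e-06]), 'position': array([0.20060209, 0.53836087, 0.23050986]), 'ee_rot': array([-2.31411675e-04,  1.77423646e-01,  9.84134206e-01, -8.12474621e-04]), 'contact_force': array([-0.94614756, -0.49003024,  0.5497354 ]), 'moment': array([-0.00142527,  0.02084442,  0.01797993]), 'width': 0.08559926291800127}
```

View pics/scene0.png

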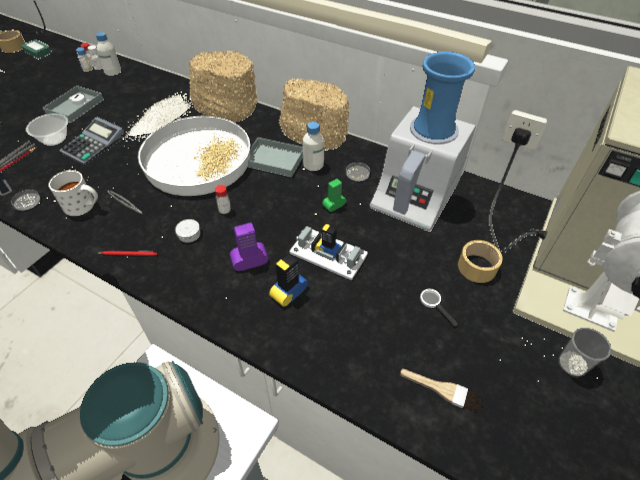

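View pics/top0.png

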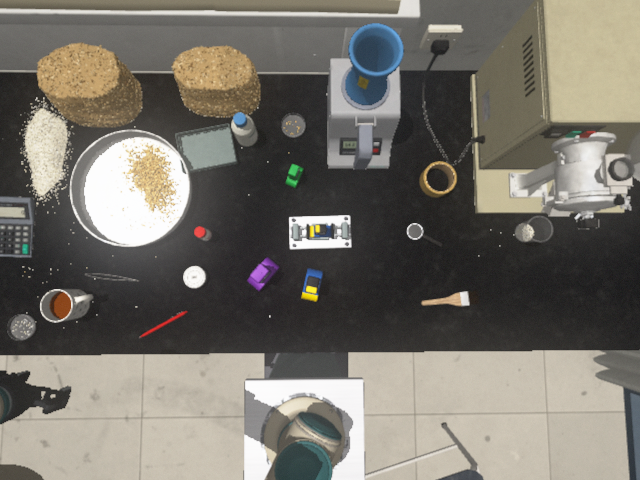

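```bash
python3 - <<'E'
from h import *
d=load('top'); c=d['img'][205:260,275:370]; cv2.imwrite('pics/t1.png',cv2.resize(c,None,fx=8,fy=8,interpolation=cv2.INTER_CUBIC))
d=load('scene'); c=d['img'][210:310,235:375]; cv2.imwrite('pics/s1.png',cv2.resize(c,None,fx=5.7,fy=5.7,interpolation=cv2.INTER_CUBIC))
E
```

```text
(no output)
```

View pics/t1.png

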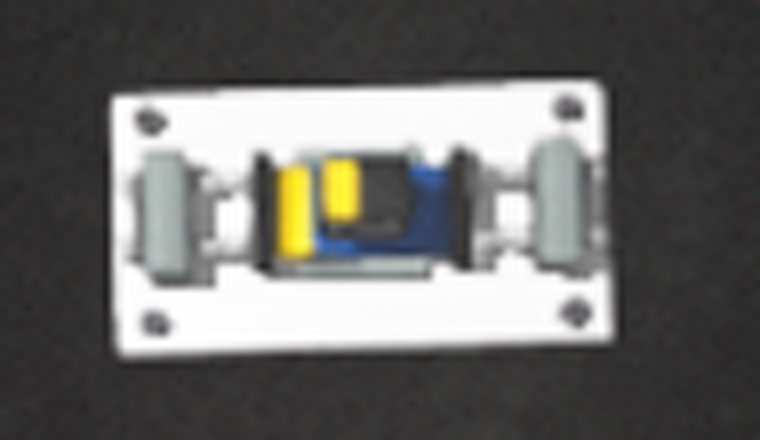

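View pics/s1.png

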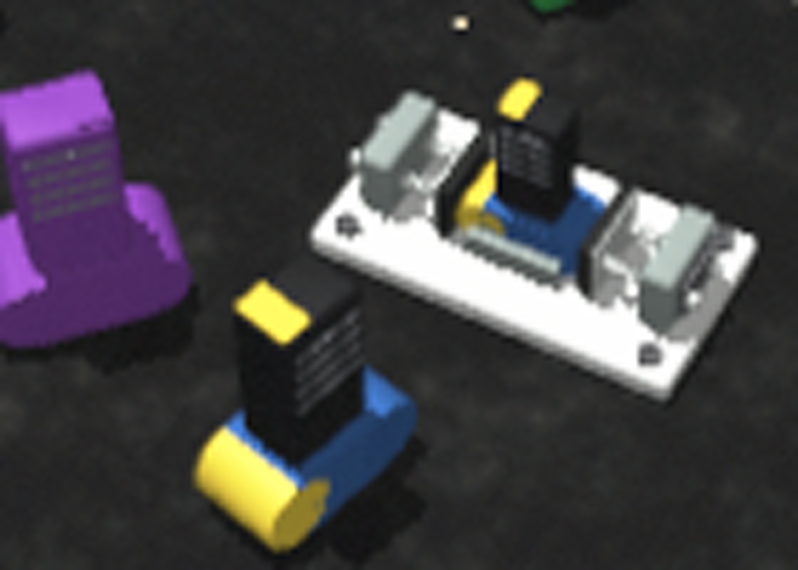

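The top view shows the fixture with its yellow end to the left (+y). The plate corners in the crop are about (112,93), (603,80), (612,342) and (118,355), and the yellow stripe is at (341,190). The larger blue block nearer the robot is the decoy.

```bash
python3 - <<'E'
from h import *
d=load('top')
def q(u,v,z=None): return pt(d,275+(u+.5)/8-.5,205+(v+.5)/8-.5,z)
P=[q(*p,.012) for p in [(112,93),(603,80),(612,342),(118,355)]]
for p in P: print(p.round(4))
c=np.mean(P,0); print('plate c',c, 'sides',np.linalg.norm(P[0]-P[1]),np.linalg.norm(P[1]-P[2]))
v=(P[0]-P[1])+(P[3]-P[2]); print('yaw deg of +y', np.degrees(np.arctan2(-v[0],v[1])))
v=(P[0]-P[3])+(P[1]-P[2]); print('yaw x', np.degrees(np.arctan2(v[1],v[0])))
# posts z .045 centres
a=q(167,211,.045);b=q(560,206,.045);print('posts',a,b,(a+b)/2,np.linalg.norm(a-b),np.degrees(np.arctan2(-(a-b)[0],(a-b)[1])))
# handle top z=.093 corners
H=[q(*p,.093) for p in [(325,160),(410,158),(410,235),(325,235)]]
print('handle',np.mean(H,0),[h.round(4) for h in H])
for u,v in[(341,190),(385,190),(385,210),(290,200),(167,200),(130,330)]: print(u,v,q(u,v).round(4))
s=load('scene')
def g(u,v,z=None): return pt(s,235+(u+.5)/5.7-.5,210+(v+.5)/5.7-.5,z)
Q=[g(*p,.012) for p in [(312,236),(755,240),(668,392)]]
for p in Q: print('sc',p.round(4))
for u,v in [(518,98),(552,115)]: print('sc handle top',g(u,v).round(4),g(u,v,.093).round(4))
E
```

```text
[0.5907 0.0426 0.012 ]
[ 0.5951 -0.1266  0.012 ]
[ 0.5044 -0.1286  0.012 ]
[0.5005 0.0403 0.012 ]
plate c [ 0.54767148 -0.04309191  0.012     ] sides 0.16920879741407283 0.09069065714033865
yaw deg of +y 1.4044230242892888
yaw x 1.3542226394923536
posts [0.54603428 0.02262645 0.045     ] [ 0.54745454 -0.10859341  0.045     ] [ 0.54674441 -0.04298348  0.045     ] 0.13122754494665714 0.6201144044895508
handle [ 0.54483577 -0.04297962  0.093     ] [array([ 0.5568, -0.0294,  0.093 ]), array([ 0.5574, -0.0567,  0.093 ]), array([ 0.5326, -0.0565,  0.093 ]), array([ 0.5326, -0.0293,  0.093 ])]
341 190 [ 0.5472 -0.0345  0.0922]
385 190 [ 0.5471 -0.0486  0.0925]
385 210 [ 0.5409 -0.0486  0.0906]
290 200 [ 0.5506 -0.0184  0.0368]
167 200 [0.5503 0.0228 0.0399]
130 330 [0.5089 0.0362 0.0128]
sc [0.4999 0.0393 0.012 ]
sc [ 0.5932 -0.1249  0.012 ]
sc [ 0.5033 -0.1297  0.012 ]
sc handle top [ 0.5477 -0.0331  0.0936] [ 0.5482 -0.0328  0.093 ]
sc handle top [ 0.5491 -0.0482  0.0904] [ 0.547  -0.0492  0.093 ]
```

```bash
python3 -m creep '{"slide":[[0.577,-0.969,0],[0.577,-0.969,0],[0.577,-0.969,0],[0.577,-0.969,0],[0.577,-0.969,0]],"twist":[[0,0,0.015],[0,0,0.015],[0,0,0.015],[0,0,0.015],[0,0,0.015]],"fingers":[1,1,1,1,1]}' 100
```

```text
clock: 0.6
position: [0.2883, 0.3911, 0.2312]
ee_rot: [0.0, 0.133, 0.991, -0.001]
contact_force: [0.2, 0.7, 1.1]
width: 0.0857
```

```bash
R='python3 -m creep'; python3 -m creep '{"slide":[[0.577,-0.969,0],[0.577,-0.969,0],[0.577,-0.969,0],[0.577,-0.969,0],[0.577,-0.969,0]],"twist":[[0,0,0.015],[0,0,0.015],[0,0,0.015],[0,0,0.015],[0,0,0.015]],"fingers":[1,1,1,1,1]}'
python3 -m creep '{"slide":[[0.577,-0.969,0],[0.577,-0.969,0],[0.577,-0.969,0],[0.577,-0.969,0],[0.577,-0.969,0]],"twist":[[0,0,0.015],[0,0,0.015],[0,0,0.015],[0,0,0.015],[0,0,0.015]],"fingers":[1,1,1,1,1]}'
python3 -m creep '{"slide":[[0.577,-0.969,0],[0.577,-0.969,0],[0.577,-0.969,0],[0.577,-0.969,0],[0.577,-0.969,0],[0.577,-0.969,0]],"twist":[[0,0,0.015],[0,0,0.015],[0,0,0.015],[0,0,0.015],[0,0,0.015],[0,0,0.015]],"fingers":[1,1,1,1,1,1]}'
python3 - <<'E'
from h import *
d=grab('scene'); s=telemetry.get_state(); print(s['position'],s['ee_rot'],s['qpos'],s['clock'])
c=d['img'][140:320,220:420]; cv2.imwrite('pics/s2.png',cv2.resize(c,None,fx=3.3,fy=3.3,interpolation=cv2.INTER_CUBIC))
E
```

```text
clock: 1.1
position: [0.375, 0.2472, 0.2311]
ee_rot: [0.0, 0.086, 0.996, 0.0]
contact_force: [-0.0, -0.5, 0.3]
width: 0.0852
clock: 1.6
position: [0.462, 0.1026, 0.231]
ee_rot: [0.0, 0.038, 0.999, 0.0]
contact_force: [-0.6, 0.7, -0.5]
width: 0.0852
clock: 2.2
position: [0.5463, -0.0402, 0.2309]
ee_rot: [-0.001, -0.011, 1.0, 0.001]
contact_force: [0.2, 0.9, 0.6]
width: 0.085
[ 0.54604169 -0.03998773  0.23105683] [-7.88487046e-04 -1.10394489e-02  9.99938248e-01  1.00460579e-03] [-2.01295764e-01  2.35610440e-01  1.56199848e+00  1.67388469e-03
  1.34594902e+00 -1.79454626e+00] 2.25
```

View pics/s2.png

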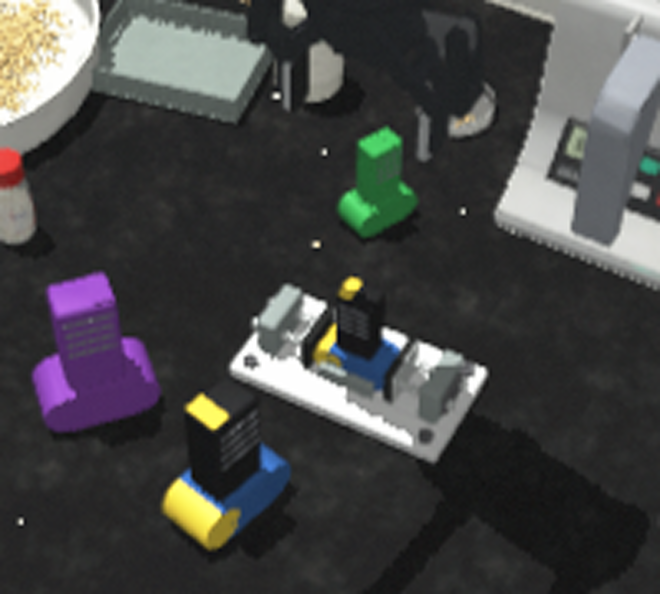

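The jaws are open above the fixture, lined up with its y axis, and the block is still seated. Next I correct about 3 mm in y and descend.

```bash
python3 -m creep '{"slide":[[0.005,-0.015,-0.25],[0.005,-0.015,-0.5],[0.005,-0.015,-0.75],[0.005,-0.015,-0.8],[0.005,-0.015,-0.8]],"twist":[[0,0,0],[0,0,0],[0,0,0],[0,0,0],[0,0,0]],"fingers":[1,1,1,1,1]}'
python3 - <<'E'
from h import *
d=grab('scene'); s=telemetry.get_state(); print(s['position'],s['ee_rot'],s['contact_force'],s['clock'])
c=d['img'][140:320,220:420]; cv2.imwrite('pics/s3.png',cv2.resize(c,None,fx=3.3,fy=3.3,interpolation=cv2.INTER_CUBIC))
d=grab('top')
c=d['img'][180:270,260:390]; cv2.imwrite('pics/t3.png',cv2.resize(c,None,fx=5,fy=5,interpolation=cv2.INTER_CUBIC))
E
```

```text
clock: 2.75
position: [0.5465, -0.0431, 0.1108]
ee_rot: [-0.001, -0.011, 1.0, 0.001]
contact_force: [0.1, -0.6, -0.1]
width: 0.0856
[ 0.54804996 -0.04371103  0.11227579] [ 4.10363680e-04 -1.07962757e-02  9.99941626e-01  1.27289115e-04] [ 0.09547987 -0.19132707  0.01206972] 2.8
```

View pics/s3.png

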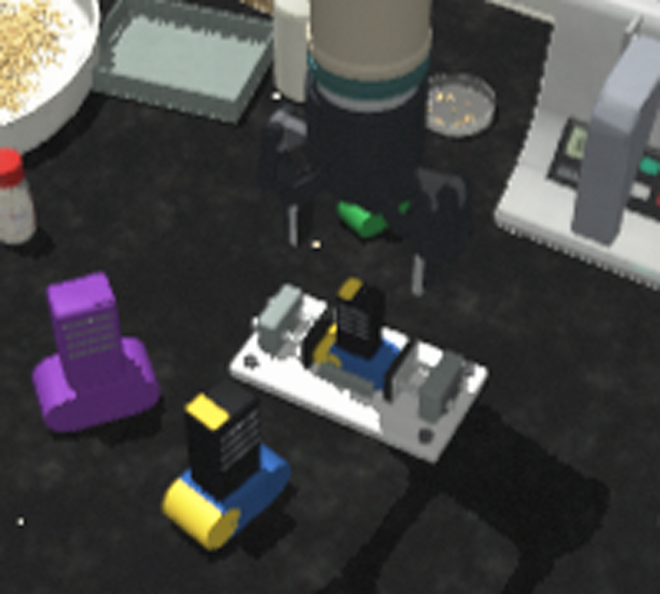

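View pics/t3.png

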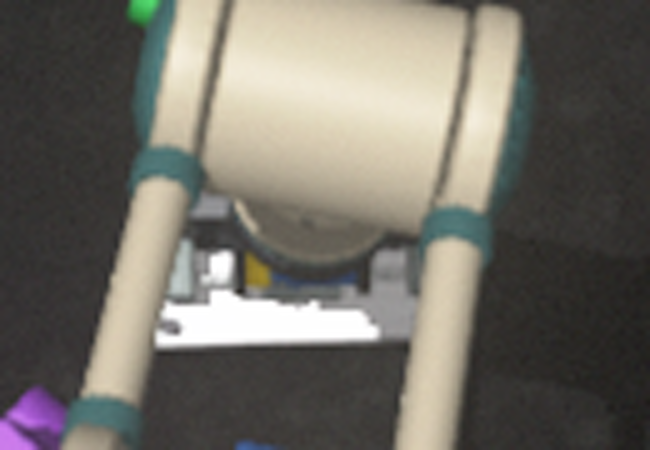

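The fingers straddle the handle symmetrically and nothing touches. I go down the rest of the way and close.

```bash
python3 -m creep '{"slide":[[0,0,-0.15],[0,0,-0.3],[0,0,-0.38],[0,0,-0.38]],"twist":[[0,0,0],[0,0,0],[0,0,0],[0,0,0]],"fingers":[1,1,1,1]}' && python3 -m creep '{"slide":[[0,0,0],[0,0,0],[0,0,0],[0,0,0],[0,0,0],[0,0,0],[0,0,0],[0,0,0]],"twist":[[0,0,0],[0,0,0],[0,0,0],[0,0,0],[0,0,0],[0,0,0],[0,0,0],[0,0,0]],"fingers":[-1,-1,-1,-1,-1,-1,-1,-1]}' 100
python3 - <<'E'
from h import *
d=grab('scene'); s=telemetry.get_state(); print(s['position'],s['ee_rot'],s['contact_force'],s['width'],s['clock'])
c=d['img'][190:310,250:410]; cv2.imwrite('pics/s4.png',cv2.resize(c,None,fx=4.5,fy=4.5,interpolation=cv2.INTER_CUBIC))
E
```

```text
clock: 3.25
position: [0.5476, -0.0447, 0.0543]
ee_rot: [-0.0, -0.01, 1.0, 0.0]
contact_force: [0.3, 0.6, 0.1]
width: 0.0853
clock: 4.05
position: [0.5484, -0.0446, 0.0554]
ee_rot: [0.001, -0.01, 1.0, 0.0]
contact_force: [-0.5, 1.0, 6.0]
width: 0.0288
[ 0.54834574 -0.04455592  0.05536149] [ 7.66286169e-04 -1.01448507e-02  9.99948233e-01  1.59493165e-04] [-0.88538615  2.08085496  5.77831561] 0.029073310512552308 4.1
```

View pics/s4.png

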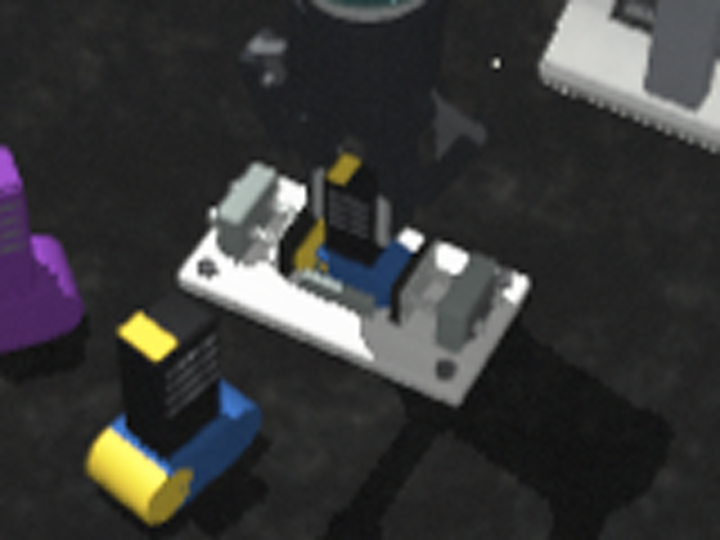

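The grip is closed on the handle (29 mm) and the block is still home. First tip: rotate +8° about x, pivoting on the plain end, so the yellow end rises.

```bash
python3 -m creep '{"slide":[[0,-0.0071,0.004],[0,-0.0071,0.004],[0.0004,-0.0144,0.0077],[0.0004,-0.0144,0.0077],[0.0005,-0.0218,0.0111],[0.0005,-0.0218,0.0111],[0.0007,-0.0293,0.0143],[0.0007,-0.0293,0.0143],[0.0007,-0.0293,0.0143],[0.0007,-0.0293,0.0143]],"twist":[[0.0056,0.0001,0],[0.0056,0.0001,0],[0.0111,0.0003,0],[0.0111,0.0003,0],[0.0167,0.0004,0],[0.0167,0.0004,0],[0.0222,0.0005,0],[0.0222,0.0005,0],[0.0222,0.0005,0],[0.0222,0.0005,0]],"fingers":[-1,-1,-1,-1,-1,-1,-1,-1,-1,-1]}' 100
cat >> h.py <<'E'
from scipy.spatial.transform import Rotation as Ro
def look(n):
    d=grab('scene'); s=telemetry.get_state(); q=s['ee_rot']
    z=Ro.from_quat([q[1],q[2],q[3],q[0]]).as_matrix()[:,2]
    print(s['position'].round(4),'tilt x deg',np.degrees(np.arctan2(z[1],-z[2])).round(2),'tilt y',np.degrees(np.arctan2(z[0],-z[2])).round(2),s['contact_force'].round(1),s['moment'].round(2),s['width'].round(4),s['clock'])
    c=d['img'][205:295,280:390]; cv2.imwrite('pics/%s.png'%n,cv2.resize(c,None,fx=6.5,fy=6.5,interpolation=cv2.INTER_CUBIC))
E
python3 -c "
from h import *
look('s5')"
```

```text
clock: 5.1
position: [0.5484, -0.0495, 0.0575]
ee_rot: [-0.0, -0.01, 0.998, 0.07]
contact_force: [-0.3, -0.9, 5.6]
width: 0.0288Traceback (most recent call last):
  File "<string>", line 3, in <module>
    look('s5')
    ~~~~^^^^^^
  File "h.py", line 16, in look
    print(s['position'].round(4),'tilt x deg',np.degrees(np.arctan2(z[1],-z[2])).round(2),'tilt y',np.degrees(np.arctan2(z[0],-z[2])).round(2),s['contact_force'].round(1),s['moment'].round(2),s['width'].round(4),s['clock'])
                                                                                                                                                                                                ^^^^^^^^^^^^^^^^
AttributeError: 'float' object has no attribute 'round'
```

```bash
sed -i "s/s\['width'\].round(4)/round(s['width'],4)/" h.py
python3 -c "
from h import *
look('s5')"
```

```text
[ 0.5484 -0.0495  0.0575] tilt x deg 7.98 tilt y -0.1 [-0.5 -1.2  6.6] [0.29 0.16 0.14] 0.0289 5.2
```

View pics/s5.png

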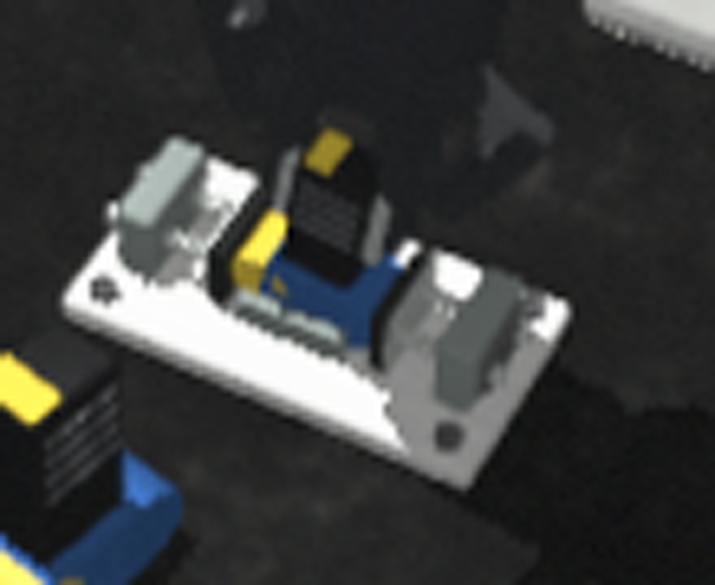

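The yellow end stands visibly higher (crop about (262,225)) while the plain end is still down between the cheeks. Tilt is 8.0°. Now tip to −8.5°, pivoting on the yellow end.

```bash
python3 -m creep '{"slide":[[-0.0003,0.0132,0.0095],[-0.0003,0.0132,0.0095],[-0.0006,0.027,0.0182],[-0.0006,0.027,0.0182],[-0.001,0.0414,0.0259],[-0.001,0.0414,0.0259],[-0.0014,0.0581,0.0332],[-0.0014,0.0581,0.0332],[-0.0014,0.0581,0.0332],[-0.0014,0.0581,0.0332]],"twist":[[-0.0111,-0.0003,0],[-0.0111,-0.0003,0],[-0.0222,-0.0005,0],[-0.0222,-0.0005,0],[-0.0333,-0.0008,0],[-0.0333,-0.0008,0],[-0.0458,-0.0011,0],[-0.0458,-0.0011,0],[-0.0458,-0.0011,0],[-0.0458,-0.0011,0]],"fingers":[-1,-1,-1,-1,-1,-1,-1,-1,-1,-1]}' 100
python3 -c "
from h import *
look('s6')"
```

```text
clock: 6.2
position: [0.5476, -0.041, 0.0613]
ee_rot: [0.001, -0.01, 0.997, -0.073]
contact_force: [0.5, 2.3, -1.4]
width: 0.0289
[ 0.5476 -0.041   0.0613] tilt x deg -8.43 tilt y 0.18 [ 1.5  3.6 -2. ] [ 0.16 -0.14  0.02] 0.0287 6.25
```

View pics/s6.png

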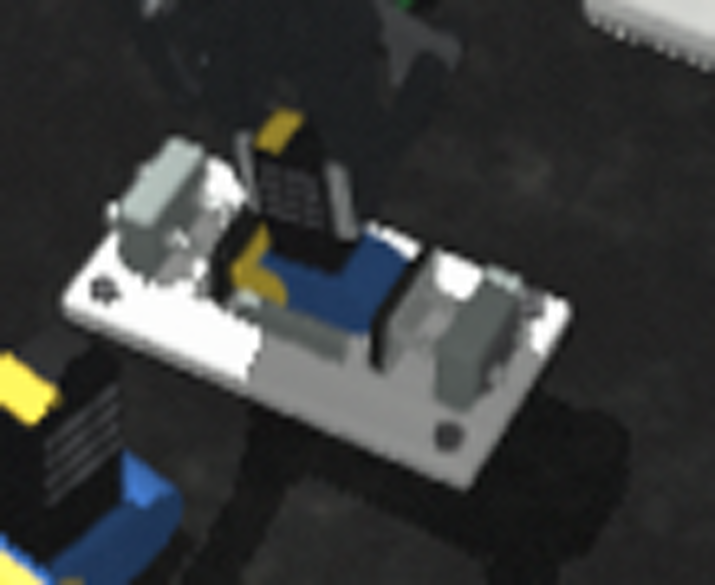

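The plain end (crop about (390,255)) is now the higher one and both ends are still between the cheeks. I check the depth numbers on both ends.

```bash
python3 - <<'E'
from h import *
d=load('scene')
for u,v in [(245,235),(255,250),(250,265),(280,275),(320,290),(360,250),(380,255),(370,270),(390,262),(280,130),(420,262)]:
    print(u,v,pt(d,280+u/6.5,205+v/6.5).round(4), d['img'][int(205+v/6.5),int(280+u/6.5)])
E
```

```text
245 235 [ 0.5403 -0.0169  0.0409] [24 25 26]
255 250 [ 0.5379 -0.0226  0.0383] [ 42 123 140]
250 265 [ 0.5305 -0.0247  0.0385] [ 43 124 142]
280 275 [ 0.5303 -0.0375  0.0407] [90 63 43]
320 290 [ 0.5305 -0.054   0.0419] [95 58 35]
360 250 [ 0.5525 -0.0584  0.0446] [88 55 32]
380 255 [ 0.5525 -0.0666  0.0466] [101  61  34]
370 270 [ 0.5447 -0.0667  0.0462] [101  62  35]
390 262 [ 0.5554 -0.0694  0.0414] [100  61  34]
280 130 [ 0.5444 -0.0286  0.1003] [ 41 127 146]
420 262 [ 0.5583 -0.0801  0.0448] [30 32 29]
```

```bash
python3 -m creep '{"slide":[[0.0003,-0.0148,0.0108],[0.0003,-0.0148,0.0108],[0.0007,-0.0286,0.0195],[0.0007,-0.0286,0.0195],[0.001,-0.043,0.0271],[0.001,-0.043,0.0271],[0.0014,-0.0579,0.0337],[0.0014,-0.0579,0.0337],[0.0014,-0.0579,0.0337]],"twist":[[0.0125,0.0003,0],[0.0125,0.0003,0],[0.0236,0.0006,0],[0.0236,0.0006,0],[0.0347,0.0008,0],[0.0347,0.0008,0],[0.0458,0.0011,0],[0.0458,0.0011,0],[0.0458,0.0011,0]],"fingers":[-1,-1,-1,-1,-1,-1,-1,-1,-1]}' 100
python3 -c "
from h import *
look('s7')"
```

```text
clock: 7.15
position: [0.5474, -0.0488, 0.0665]
ee_rot: [-0.001, -0.01, 0.998, 0.069]
contact_force: [-0.9, 1.7, 2.2]
width: 0.0291
[ 0.5474 -0.0486  0.0665] tilt x deg 7.93 tilt y -0.24 [-2.   1.6  2.5] [0.69 0.3  0.12] 0.0291 7.2
```

View pics/s7.png

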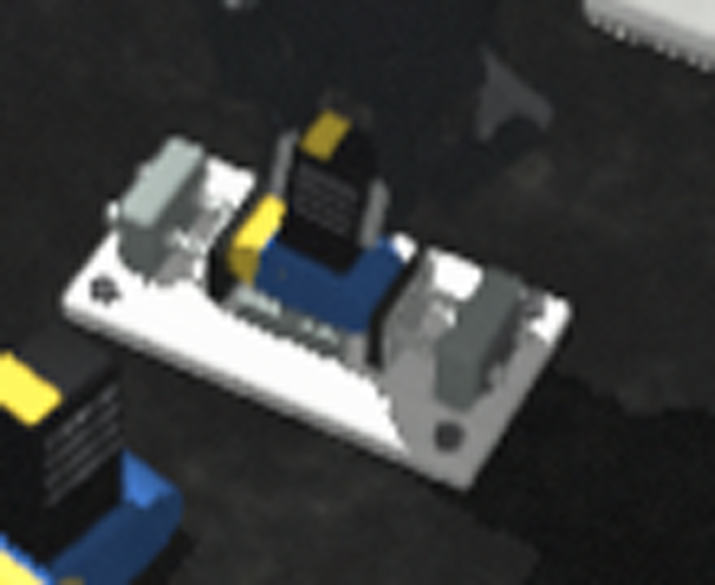

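The block is rising and the yellow end is up again. Another rock the other way.

```bash
python3 -m creep '{"slide":[[-0.0003,0.0132,0.0095],[-0.0003,0.0132,0.0095],[-0.0006,0.027,0.0182],[-0.0006,0.027,0.0182],[-0.001,0.0414,0.0259],[-0.001,0.0414,0.0259],[-0.0014,0.0581,0.0332],[-0.0014,0.0581,0.0332],[-0.0014,0.0581,0.0332]],"twist":[[-0.0111,-0.0003,0],[-0.0111,-0.0003,0],[-0.0222,-0.0005,0],[-0.0222,-0.0005,0],[-0.0333,-0.0008,0],[-0.0333,-0.0008,0],[-0.0458,-0.0011,0],[-0.0458,-0.0011,0],[-0.0458,-0.0011,0]],"fingers":[-1,-1,-1,-1,-1,-1,-1,-1,-1]}' 100
python3 -c "
from h import *
look('s8')"
```

```text
clock: 8.1
position: [0.5474, -0.0407, 0.0715]
ee_rot: [0.001, -0.011, 0.997, -0.074]
contact_force: [-2.1, 2.2, -0.4]
width: 0.0285
[ 0.5474 -0.0409  0.0715] tilt x deg -8.43 tilt y 0.17 [-2.3  2.8  0. ] [-0.14  0.42 -0.07] 0.0288 8.15
```

View pics/s8.png

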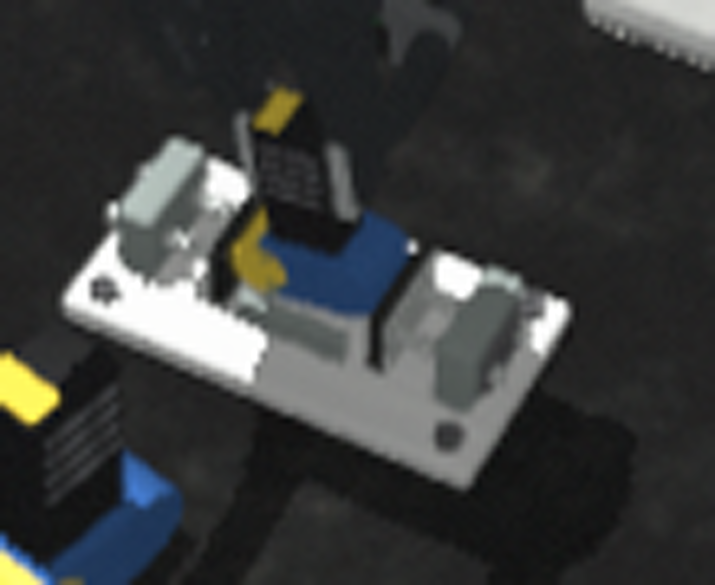

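```bash
python3 -m creep '{"slide":[[0.0003,-0.0148,0.0108],[0.0003,-0.0148,0.0108],[0.0007,-0.0286,0.0195],[0.0007,-0.0286,0.0195],[0.001,-0.043,0.0271],[0.001,-0.043,0.0271],[0.0014,-0.0579,0.0337],[0.0014,-0.0579,0.0337],[0.0014,-0.0579,0.0337]],"twist":[[0.0125,0.0003,0],[0.0125,0.0003,0],[0.0236,0.0006,0],[0.0236,0.0006,0],[0.0347,0.0008,0],[0.0347,0.0008,0],[0.0458,0.0011,0],[0.0458,0.0011,0],[0.0458,0.0011,0]],"fingers":[-1,-1,-1,-1,-1,-1,-1,-1,-1]}' 100
python3 -c "
from h import *
look('s9')"
```

```text
clock: 9.05
position: [0.5479, -0.0475, 0.0782]
ee_rot: [-0.001, -0.008, 0.997, 0.072]
contact_force: [-2.9, 7.2, 9.1]
width: 0.029
[ 0.5479 -0.0474  0.0782] tilt x deg 8.22 tilt y -0.15 [-2.7  7.5  9. ] [1.6  0.61 0.06] 0.0291 9.1
```

View pics/s9.png

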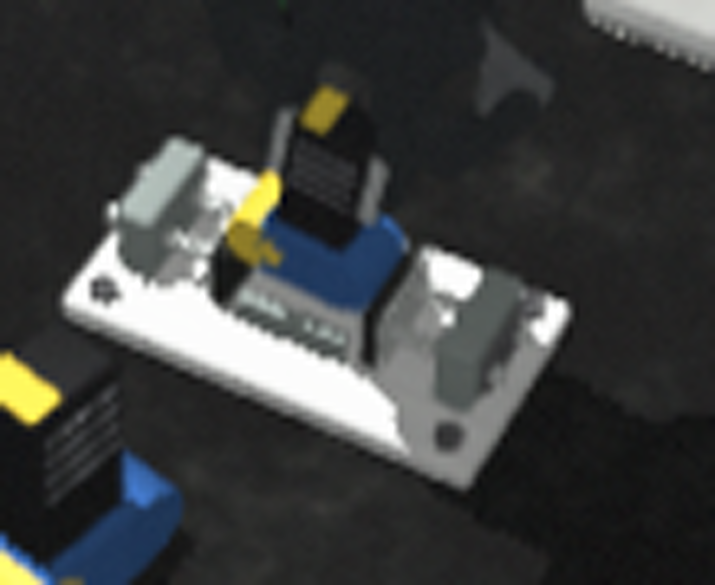

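Yellow end is above its cheek. Now level it, rolling the plain end out, and lift straight up.

```bash
python3 -m creep '{"slide":[[-0.0003,0.0132,0.0095],[-0.0003,0.0132,0.0095],[-0.0006,0.027,0.02],[-0.0006,0.027,0.03],[-0.0006,0.027,0.06],[-0.0006,0.027,0.1],[-0.0006,0.027,0.14],[-0.0006,0.027,0.18],[-0.0006,0.027,0.21],[-0.0006,0.027,0.23],[-0.0006,0.027,0.23],[-0.0006,0.027,0.23],[-0.0006,0.027,0.23]],"twist":[[-0.0111,-0.0003,0],[-0.0111,-0.0003,0],[-0.0222,-0.0005,0],[-0.0222,-0.0005,0],[-0.0222,-0.0005,0],[-0.0222,-0.0005,0],[-0.0222,-0.0005,0],[-0.0222,-0.0005,0],[-0.0222,-0.0005,0],[-0.0222,-0.0005,0],[-0.0222,-0.0005,0],[-0.0222,-0.0005,0],[-0.0222,-0.0005,0]],"fingers":[-1,-1,-1,-1,-1,-1,-1,-1,-1,-1,-1,-1,-1]}' 100
python3 - <<'E'
from h import *
look('s10')
d=load('scene'); cv2.imwrite('pics/s10f.png',d['img'])
E
```

```text
clock: 10.4
position: [0.5476, -0.0451, 0.1108]
ee_rot: [-0.0, -0.01, 1.0, 0.0]
contact_force: [-0.0, 0.1, -1.4]
width: 0.0289
[ 0.5476 -0.045   0.1108] tilt x deg 0.01 tilt y -0.03 [-0.3 -0.5 -0.6] [-0.01  0.03  0.02] 0.0292 10.45
```

View pics/s10.png

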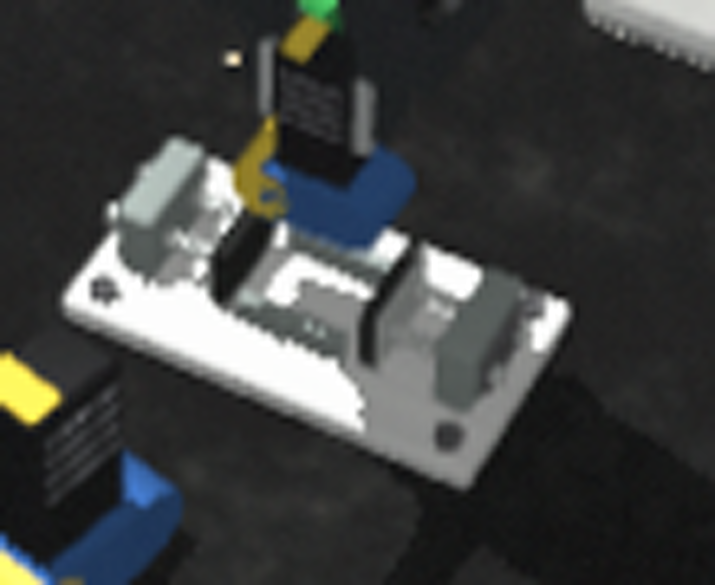

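View pics/s10f.png

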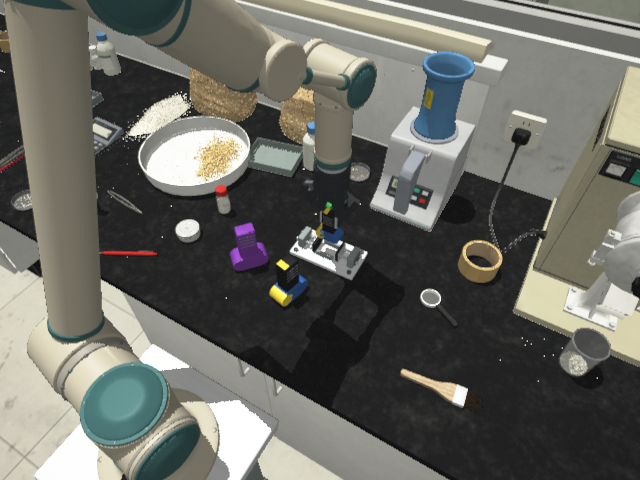

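The block is out and held, and the other items look unmoved. I check the block's own level and clearance from depth.

```bash
python3 - <<'E'
from h import *
d=load('scene'); img=d['img'].astype(int); hsv=cv2.cvtColor(d['img'],cv2.COLOR_BGR2HSV)
pts={'blue':[], 'yel':[]}
for v in range(205,245):
  for u in range(312,346):
    p=pt(d,u,v); h,s,val=hsv[v,u]
    if p[2]<.06: continue
    if 100<h<130 and s>100: pts['blue'].append(p)
    if 18<h<35 and s>100: pts['yel'].append(p)
for k in pts:
    a=np.array(pts[k]); print(k,len(a),a.min(0).round(4),a.max(0).round(4))
b=np.array(pts['blue'])
# long lower front side face: x nearly const min ; top flat: z
yb=np.linspace(b[:,1].min(),b[:,1].max(),9)
for i in range(8):
    m=b[(b[:,1]>=yb[i])&(b[:,1]<yb[i+1])]; print(yb[i].round(4),len(m),m[:,2].min().round(4),m[:,2].max().round(4),m[:,0].min().round(4))
y=np.array(pts['yel']); t=y[y[:,2]>.12]; print('stripe',t.mean(0) if len(t) else None,t[:,2].min(),t[:,2].max()); 
e=y[y[:,2]<.12]; print('end',e[:,2].min(),e[:,2].max(),e[:,1].min(),e[:,1].max())
E
python3 - <<'E'
from h import *
d=load('scene'); c=d['img'][200:250,300:360]; cv2.imwrite('pics/s11.png',cv2.resize(c,None,fx=12,fy=12,interpolation=cv2.INTER_CUBIC))
E
```

```text
blue 203 [-0.0906 -0.3793  0.0692] [ 0.5625 -0.0286  0.8812]
yel 98 [ 0.5277 -0.0414  0.07  ] [ 0.5564 -0.0162  0.151 ]
-0.3793 1 0.8812 0.8812 -0.0906Traceback (most recent call last):
  File "<stdin>", line 16, in <module>
    return umr_minimum(a, axis, None, out, keepdims, initial, where)
ValueError: zero-size array to reduction operation minimum which has no identity
```

View pics/s11.png

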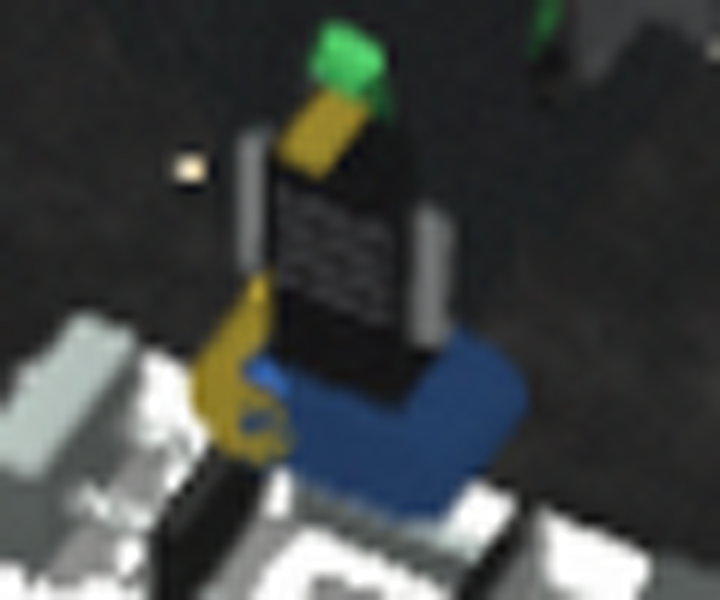

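```bash
python3 - <<'E'
from h import *
def ana(d):
    hsv=cv2.cvtColor(d['img'],cv2.COLOR_BGR2HSV)
    b=[];y=[]
    for v in range(200,245):
      for u in range(310,350):
        p=pt(d,u,v); h,s,val=map(int,hsv[v,u])
        if not(.06<p[2]<.16 and .52<p[0]<.57): continue
        if 100<h<130 and s>90: b.append(p)
        if 18<h<35 and s>90: y.append(p)
    b=np.array(b);y=np.array(y)
    print(len(b),b.min(0).round(4),b.max(0).round(4))
    e=y[y[:,2]<.11]; print('yel end',e.min(0).round(4),e.max(0).round(4))
    print('bottom front/top per y:')
    al=np.vstack([b,e])
    for lo in np.arange(-.078,-.012,.006):
        m=al[(al[:,1]>=lo)&(al[:,1]<lo+.006)]
        if len(m): print(lo.round(3),len(m),'zmin',m[:,2].min().round(4),'zmax',np.sort(m[:,2])[-3:].round(4))
    t=b[(b[:,0]>.537)&(b[:,1]<-.055)]; print(t.round(4)[:25].tolist())
ana(load('scene'))
d=load('scene')
# handle front-face text/edges, projections of model under tilts: compare predicted pixel positions
f=240/np.tan(np.radians(float(d['fovy']))/2);T=np.linalg.inv(d['world_from_camera'])
st=dict(x=.5476,y=-.045)
for tilt in(-6,-3,0,3,6):
    R=Ro.from_euler('zx',[1.4,tilt],degrees=True).as_matrix()
    o=[]
    for q in [(-.011,.015,.023),(-.011,-.015,.023),(-.015,.0175,-.058),(-.015,-.0175,-.058),(-.015,-.03,-.0455),(.015,-.0175,-.033)]:
        p=np.array([.5475,-.045,.130-.0])*1; p=np.array([.5475,-.045,.127])+R@np.array(q)
        c=T[:3,:3]@p+T[:3,3]; o.append(((f*c[0]/c[2]+d['cx']-300+.5)*12, (f*c[1]/c[2]+d['cy']-200+.5)*12))
    print(tilt,np.round(o).astype(int).tolist())
E
```

```text
208 [ 0.5279 -0.0747  0.0684] [ 0.5625 -0.0286  0.1186]
yel end [ 0.5277 -0.0373  0.07  ] [ 0.5561 -0.0162  0.1095]
bottom front/top per y:
-0.078 20 zmin 0.0803 zmax [0.0864 0.087  0.0871]
-0.072 43 zmin 0.0758 zmax [0.0934 0.1141 0.1186]
-0.066 42 zmin 0.0735 zmax [0.0947 0.0948 0.0951]
-0.06 36 zmin 0.0684 zmax [0.0988 0.1003 0.1006]
-0.054 20 zmin 0.0726 zmax [0.0947 0.095  0.0962]
-0.048 24 zmin 0.0685 zmax [0.0942 0.0946 0.0972]
-0.042 15 zmin 0.0701 zmax [0.0943 0.0944 0.0958]
-0.036 17 zmin 0.07 zmax [0.1035 0.1077 0.1095]
-0.03 16 zmin 0.0709 zmax [0.0922 0.0941 0.0948]
-0.024 25 zmin 0.0721 zmax [0.0928 0.0937 0.0938]
-0.018 6 zmin 0.0757 zmax [0.0864 0.0872 0.0876]
[[0.541, -0.0686, 0.1186], [0.5409, -0.0663, 0.1141], [0.5601, -0.0593, 0.0922], [0.5625, -0.0607, 0.0907], [0.5502, -0.0593, 0.0981], [0.555, -0.0594, 0.0936], [0.5595, -0.0597, 0.0896], [0.5602, -0.062, 0.0902], [0.559, -0.0651, 0.093], [0.5445, -0.0597, 0.1003], [0.554, -0.0575, 0.0901], [0.5543, -0.0599, 0.0912], [0.5558, -0.0617, 0.0908], [0.5582, -0.0631, 0.0893], [0.5578, -0.0659, 0.0912], [0.5606, -0.0696, 0.0905], [0.5405, -0.0593, 0.1006], [0.545, -0.0596, 0.0965], [0.5487, -0.0602, 0.0933], [0.5523, -0.061, 0.0903], [0.5528, -0.0633, 0.0911], [0.5528, -0.0659, 0.0925], [0.5537, -0.0679, 0.0928], [0.557, -0.0689, 0.0902], [0.5581, -0.0709, 0.0903]]
-6 [[261, 155], [406, 200], [274, 472], [434, 525], [489, 499], [498, 331]]
-3 [[266, 154], [411, 205], [260, 463], [420, 523], [478, 501], [490, 332]]
0 [[272, 153], [417, 210], [246, 454], [406, 521], [467, 502], [482, 332]]
3 [[278, 153], [423, 216], [233, 445], [392, 517], [455, 502], [474, 331]]
6 [[284, 153], [428, 222], [220, 436], [378, 514], [443, 502], [466, 331]]
```

Depth puts the underside at about 68–70 mm and both ends' tops at about 94 mm, so it is roughly level. I fit the silhouette for a sharper tilt and use the seated picture as a zero reference.

```bash
cat > fit.py <<'E'
from h import *
from scipy.optimize import minimize
a=np.linspace(-np.pi/2,np.pi/2,25)
prof=np.vstack([np.c_[.0175+.0125*np.cos(a),.0125+.0125*np.sin(a)],np.c_[-.0175-.0125*np.cos(a),.0125+.0125*np.sin(a)]])
body=np.array([(x,y,z) for x in(-.015,.015) for y,z in prof])
hand=np.array([(x,y,z) for x in(-.011,.011) for y in(-.015,.015) for z in(.025,.081)])
S=6
def fit(d,z0,sh):
    f=240/np.tan(np.radians(float(d['fovy']))/2);T=np.linalg.inv(d['world_from_camera'])
    u0,v0,w,h=295,195,70,60
    hsv=cv2.cvtColor(cv2.resize(d['img'][v0:v0+h,u0:u0+w],None,fx=S,fy=S,interpolation=cv2.INTER_LINEAR),cv2.COLOR_BGR2HSV)
    H,s,V=[hsv[...,i].astype(int) for i in range(3)]
    m=(((H>100)&(H<130)&(s>95))|((H>18)&(H<35)&(s>95)))&(V>40)
    def pol(P,p):
        R=Ro.from_euler('zx',[1.4,p[3]],degrees=True).as_matrix()
        X=P@R.T+[p[0],p[1],p[2]]; c=X@T[:3,:3].T+T[:3,3]
        px=np.c_[f*c[:,0]/c[:,2]+float(d['cx'])-u0+.5,f*c[:,1]/c[:,2]+float(d['cy'])-v0+.5]*S-.5
        k=np.zeros(m.shape,np.uint8); cv2.fillConvexPoly(k,np.round(cv2.convexHull(px.astype(np.float32))*16).astype(np.int32),1,shift=4); return k>0
    def cost(p):
        b=pol(body,p);g=cv2.dilate(pol(hand,p).astype(np.uint8),np.ones((7,7)))>0
        lim=np.zeros_like(b); 
        near=cv2.dilate(b.astype(np.uint8),np.ones((31,31)))>0
        return ((b&~g)^(m&near&~g)).sum()/b.sum()
    best=None
    for t in np.arange(-12,12.1,1):
        r=minimize(lambda q:cost([.5475,q[0],q[1],t]),[sh,z0],method='Nelder-Mead',options=dict(initial_simplex=[[sh,z0],[sh+.003,z0],[sh,z0+.003]],xatol=1e-4,fatol=1e-4))
        print(t,r.x.round(4),round(r.fun,4))
E
python3 - <<'E'
from fit import *
fit(load('scene'),.069,-.045)
E
```

```text
-12.0 [-0.0468  0.0677] 0.1376
-11.0 [-0.0461  0.0679] 0.1314
-10.0 [-0.0458  0.0682] 0.1257
-9.0 [-0.0453  0.0684] 0.121
-8.0 [-0.0449  0.0683] 0.1152
-7.0 [-0.0446  0.0679] 0.1107
-6.0 [-0.044   0.0681] 0.1059
-5.0 [-0.044   0.0681] 0.1023
-4.0 [-0.0437  0.0682] 0.1
-3.0 [-0.0435  0.0685] 0.0961
-2.0 [-0.043   0.0686] 0.0929
-1.0 [-0.043   0.0685] 0.0913
0.0 [-0.0428  0.0691] 0.0896
1.0 [-0.0427  0.0692] 0.089
2.0 [-0.0426  0.069 ] 0.0886
3.0 [-0.0426  0.0691] 0.0874
4.0 [-0.0423  0.0693] 0.089
5.0 [-0.0423  0.0695] 0.0912
6.0 [-0.042   0.0693] 0.0921
7.0 [-0.0418  0.0694] 0.0963
8.0 [-0.0418  0.0697] 0.1006
9.0 [-0.0415  0.0699] 0.1066
10.0 [-0.0414  0.07  ] 0.1142
11.0 [-0.041   0.0702] 0.122
12.0 [-0.0409  0.0701] 0.1312
```

```bash
python3 -m creep '{"slide":[[0,0.005,-0.01],[0,0.01,-0.025],[0,0.01,-0.025],[0,0.01,-0.025],[0,0.01,-0.025],[0,0.01,-0.025]],"twist":[[0,0,0],[0,0,0],[0,0,0],[0,0,0],[0,0,0],[0,0,0]],"fingers":[-1,-1,-1,-1,-1,-1]}' 100
python3 - <<'E'
from fit import *
look('s12')
s=telemetry.get_state(); print(np.abs(s['qd']).max())
a=cv2.imread('pics/scene0.png');b=load('scene')['img']
cv2.imwrite('pics/s12b.png',cv2.resize(b[200:250,300:360],None,fx=12,fy=12,interpolation=cv2.INTER_CUBIC))
for n,(u,v,w,h) in dict(dish=(170,215,35,30),vial=(210,180,25,38),brush=(395,365,90,50),lens=(415,285,50,45),bigblue=(265,255,45,55)).items():
    print(n,cv2.absdiff(a[v:v+h,u:u+w],b[v:v+h,u:u+w]).mean().round(2))
E
```

```text
clock: 11.05
position: [0.5479, -0.0436, 0.1074]
ee_rot: [0.0, -0.01, 1.0, 0.0]
contact_force: [-0.8, -0.1, -1.7]
width: 0.0284
[ 0.5479 -0.0436  0.1074] tilt x deg 0.0 tilt y 0.01 [ 0.6  0.6 -2. ] [0. 0. 0.] 0.0291 11.1
0.0031305483465129914
dish 3.52
vial 4.4
brush 2.79
lens 2.66
bigblue 2.6
```

View pics/s12b.png

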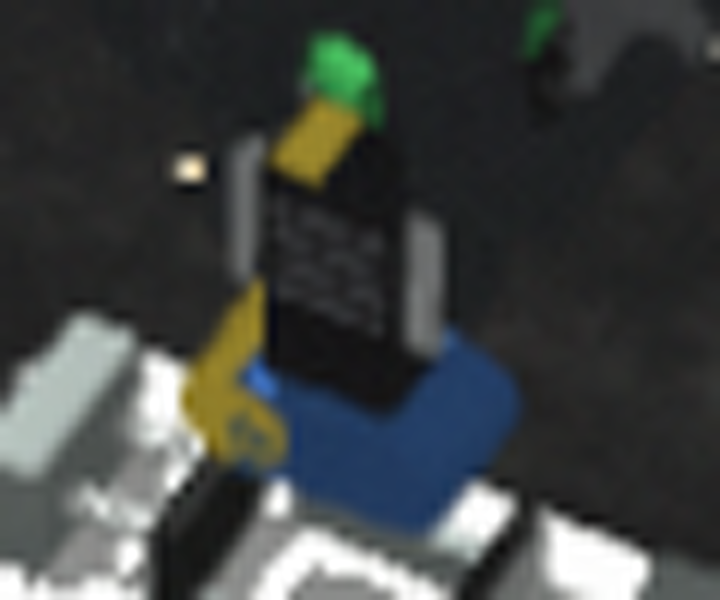

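The block is level and still, with the pads flat on the handle, about 22–24 mm above the cheeks. The other items show no change.

```bash
python3 -c "
from rig import order
print(order.sign_off())"
```

```text
the job is handed in; nothing more can be done
None
```

The block is out of the fixture and was handed in still gripped, level and still over the seat, at about 11 s of the 42 s allowed.

- **Rocking:** I gripped the handle with the jaws along the block's length at 100 N. I first tipped it 8° with the yellow end up, pivoting on the plain end. Then I tipped it 8.4° the other way, with both ends still between the cheeks. I rocked it through +8°, −8.4° and +8° before levelling it and lifting it clear.
- **Final checks:**
    - The tool tilt read 0°, the arm was essentially still (joint speeds under 0.004 rad/s), and the force was about 2 N, near the block's weight.
    - From depth and tool height, the underside is about 22–24 mm above the cheek tops.
    - The dish, vial, brush, lens and larger blue block look unmoved when compared with the first picture.
- **Where checks disagreed:**
    - My separate estimates of the block's tilt ranged from about −2° (bottom edge) to +2–3° (silhouette fit), so the camera only confirms level to within 2–3°. I did not run the fit on the seated picture as a zero reference.
    - At the second tip, depth gave about 10.7° against 8.4° from the tool, and the block may have slipped 2–3 mm in the grip.

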